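# Wind the tilt stage on one division

### The job

Take the hand crank off its parking peg and seat it fully home on the square of the goniometer's worm shaft, feeling for the flats rather than forcing it. Wind it clockwise, without wrenching the shaft, until the tilt stage has moved on by one division, from the 15 degree line to the 30 degree line. Leave the crank home on the shaft, do not touch the tilting stage itself, and leave the other things on the bench alone.

Things in the scene. Friction and masses are not known exactly. Their poses are not given: they have to be found in the camera images.
- goniometer: Bench goniometer, fixed: white base plate 190 x 420 mm (x -50..140, y -115..305) on feet, top 28 mm; origin on the bench under the worm shaft, z up. Along its y: black backlight (y -103..-67), grey gear housing with worm tower and graduated drum, sample platform, blue camera. All but the pointer (171 mm) and shaft is under 165 mm high. x points from the tower to the drum.
- shaft_seat (a point): Centre of the steel flange (40 mm across, 155 mm above the bench) at the foot of the worm shaft's upright square: 14 mm across flats, 22 mm tall, top edges chamfered 1.3 mm. Axes are the goniometer's: the square's own angle is wherever it was left and is not measured. The shaft turns with 0.15 N m friction; 4 degrees of tilt per turn (90:1), clockwise from above raises the tilt.
- tilt (a joint): Tilt of stage and drum in rad, 0 level; starts within 0.5 degree of the 15 degree line (0.262); 30 degrees is 0.524. White drum (116 mm across, axis 105 mm high along y, 50 mm in x from the shaft) has long black lines every 15 degrees, short ones every 5, a red zero line; a red pointer on top. As tilt grows the drum's top and lines move to +x. Only the worm can move it.
- platform: The tilting stage: graduated drum and, carried on it, an aluminium sample platform 94 x 100 mm with a clipped glass slide; platform centre 50 mm in x, 120 mm in y from the shaft and 105 mm high, its +x edge tilted down. Origin on the tilt axis 50 mm in x from the shaft, axes tilting with it. Not to be touched.
- park: Parking peg, fixed: dark steel disc 72 mm across and 12 mm high, with a round peg 10 mm across and 20 mm tall that the crank's socket stands over. Origin under its centre.
- crank: Loose balanced hand crank, 0.3 kg, standing on the disc. Origin at the centre of the hub's lower end, z up the hub, x along the arm to the handle. Hub 30 mm round, 34 mm high, open below: square socket 15 mm wide, 24 mm deep, sides along x and y. Goes on in any of four quarter turns, flats within about 4 degrees; home when the hub's end meets the flange. Arm z 25..33 mm, 18 mm wide; counterweight at x -42.
- crank_grip (a point): On the crank's axis, 55 mm above the hub's lower end: where to hold it for lifting and fitting, across the dark square boss (20 x 20 mm, sides along the crank's x and y, from 34 to 65 mm above the hub's lower end). Axes are the crank's.
- crank_handle (a point): On the axis of the black turning handle, a free-spinning grip 22 mm across, 45 mm long (34 to 79 mm above the hub's lower end), 60 mm along the crank's x from its axis; the point is 59 mm above the hub's lower end. Axes are the crank's.
- vial_rack: Bystander: blue rack of small vials, 75 x 125 x 46 mm, origin under its centre.
- amber_bottle: Bystander: amber bottle 70 mm across, 140 mm tall, origin under its centre.
- solvent_bottle: Bystander: clear bottle with blue cap, 86 mm across, 180 mm tall, origin under its centre.
- slide_box: Bystander: green slide box with white lid, 84 x 34 x 32 mm, origin under its centre.
- tweezers: Bystander: steel tweezers 130 mm long, lying flat, origin under the middle.
- tip_box: Bystander: grey and clear box 85 x 122 x 56 mm, origin under its centre.
- screwdriver: Bystander: small screwdriver 160 mm long, lying along its x, origin under its middle.
Things that resemble listed ones, but are neither listed nor needed, are in the scene too. Leave any yellow look-alike of the crank alone.

How it is judged:
On the way, in this order (a step that is already met when the one before it is completed fails the run):
1. the crank stands fully home on the worm shaft's square, before the stage has been turned on (z of crank in the frame of shaft_seat below 0.003 m and horizontal distance between crank and shaft_seat below 0.004 m and angle between crank's own z axis and vertical below 0.12 rad and value of joint tilt below 0.33 rad), for 0.2 s.
2. the crank, still on the shaft, has wound the stage to the 30 degree line (value of joint tilt between 0.5061 and 0.5411 rad and horizontal distance between crank and shaft_seat below 0.006 m), for 0.2 s.
At the end, for the whole second after the job is handed in: The tilt stage rests at the 30 degree line within 1 degree (0.506 to 0.541 rad), and the crank is left fully home on the worm shaft (hub within 3 mm of the flange, within 4 mm of its axis, upright within 7 degrees), still and released (value of joint tilt between 0.5061 and 0.5411 rad and z of crank in the frame of shaft_seat below 0.003 m and horizontal distance between crank and shaft_seat below 0.004 m and angle between crank's own z axis and vertical below 0.12 rad and linear speed of crank below 0.02 m/s and velocity of joint tilt below 0.005 rad/s); the robot touches nothing.
It fails at once if the crank is forced onto a square it does not fit: pressed on with more than 40 N while not yet home (contact force between crank and goniometer above 40 N and z of crank in the frame of shaft_seat above 0.004 m).
It fails at once if the crank wrenches the worm shaft with more than 70 N (contact force between crank and goniometer above 70 N).
It fails at once if the tilting stage (drum or sample platform) is touched (over 1 N) (contact force between any of the fingers, the arm, crank and platform above 1 N).
It fails at once if another thing on the bench is moved by more than 20 mm (distance of any of vial_rack, amber_bottle, solvent_bottle, slide_box, tweezers, tip_box, screwdriver from where it was at the start of the episode above 0.02 m).
It also fails if it takes over 72 s, if anything falls off the work surface, if the arm or the gripper's body presses on something with over 40 N, if the wrist force passes 120 N, or if a joint passes its speed limit or range.

### The arm

A 6-joint arm with a two-finger parallel gripper is mounted at the origin on the work surface. World frame = base frame: x ahead of the robot, y to its left, z up, the work surface at z = 0. Lengths are in m, angles in rad, forces in N, time in s.
With the tool pointing down it reaches from about 0.35 to 0.975 m from the base axis. Payload 7.1 kg.
Tool frame: the origin (TCP) lies midway between the tips of the shut fingers; the grasp point (between the pads) lies 19 mm behind it; z points along the fingers, x is the direction in which the jaws open and shut, and the axes are right-handed (so a half turn about z gives the same grasp; the last joint's range is limited). The gripper opens to 88 mm and grips with 3 to 60 N. Pads are 20 mm wide; open, the fingers measure 115 mm over their backs; the gripper's body (75 mm by 178 mm) begins 61 mm behind the grasp point.
Start: joints at [-1.122, 0.423, 1.63, -0, 1.089, -0.019], TCP at [0.282, -0.558, 0.223] pointing down, gripper open.
Joint ranges: [-3, 3], [-0.9, 2.11], [0.09, 2.58], [-1.31, 4.45], [0.11, 2.69], [-2.54, 2.54]. Speed limits (rad/s): [2.39, 2.39, 3.01, 3.14, 3.14, 3.14].

### API

Orientations are given as a unit quaternion [w, x, y, z].
In Python, from station import move_pose, movel, movej, command_gripper, wait, inverse_kinematics, read_camera, camera_info, MotionError, job_done, get_time, get_joint_pos, get_qvel, get_effort, get_tcp_pos, get_ee_rot, get_ft_force, get_ft_torque, get_grip_width gives the robot as it stands. Calls block until the motion is done:
- move_pose(position, orientation): joint-space move of the TCP to a pose.
- movel(position, frame=None, v=0.15, until_force=None): straight line of the TCP; frame=None keeps the orientation; v is the mean speed in m/s. With until_force (N) it stops when the force on the tool has changed by that much, and returns True; else False.
- movej(angles): joint-space move.
- command_gripper(opening): opening from 0.0 (shut) to 1.0 (fully open); the grip force is fixed at half the most; returns when the fingers have stopped.
- wait(seconds).
- inverse_kinematics(position, orientation): joint angles nearest the present ones, or None.
- read_camera(name): name is "scene" or "top"; returns the picture (480x640x3 uint8, red, green, blue); there is no depth.
- camera_info(name): a dict with "intrinsics" (3x3 intrinsics, pixels), "T" (4x4, takes a point from camera to world coordinates). Camera axes: x right, y up, looking along -z (the intrinsics and any distortion apply to the point x, -y, -z); pixel columns grow to the right and rows downward; lengths in m; the calibration is good to about 2 mm. A picture is of the moment at which its call begins. camera_info takes no time and is no camera call.
A pose or a line that the arm cannot do raises MotionError and nothing moves.
- job_done(): hands the job in, once; it reports no verdict.
Readings, each from a call of its own:
- get_time(): time.
- get_joint_pos(): joint angles.
- get_qvel(): joint speeds.
- get_effort(): joint torques, N m.
- get_tcp_pos(): TCP position.
- get_ee_rot(): TCP orientation.
- get_ft_force(): force on the tool from outside, world axes, zero at the start.
- get_ft_torque(): the same for the moment, N m.
- get_grip_width(): opening from 0.0 (shut) to 1.0 (fully open).
Only numpy, scipy, OpenCV 4.12 (cv2) and the standard library are available. Lean on these libraries where they do the work, as an engineer would, in place of code of your own. Each camera call takes 0.05 s, during which the arm holds its last target.

## Working session

There is one attempt and no reset: what is moved stays moved. The work goes in short steps, each a Python script; the robot and the scene stay as the last script left them, time stands still between calls to the robot, and variables do not carry over. Pictures are saved under pics/ and viewed, and the job is handed in when it is done.

```bash
ls -la; mkdir -p pics; python3 - <<'E'
from station import *
import cv2
for n in("scene","top"):
    cv2.imwrite(f"pics/{n}0.png",read_camera(n)[:,:,::-1]); i=camera_info(n); print(n,i)
print(get_time(),get_tcp_pos(),get_ee_rot())
E
```

```text
total 12
drwxr-xr-x  3 agent agent 4096 Dec  7 14:52 .
drwxr-xr-x 23 root  root  4096 Dec  7 14:52 ..
drwxr-xr-x  2 agent agent 4096 Dec  7 14:52 pics
scene {'intrinsics': array([[622.1218647 ,   0.        , 315.07930523],
       [  0.        , 622.1218647 , 236.75287893],
       [  0.        ,   0.        ,   1.        ]]), 'T': array([[ 0.04120591, -0.64485476,  0.76319356,  1.44994297],
       [ 0.99889987,  0.00947412, -0.04592694, -0.24150452],
       [ 0.02238562,  0.76424641,  0.64453573,  0.88886151],
       [ 0.        ,  0.        ,  0.        ,  1.        ]])}
top {'intrinsics': array([[565.78736352,   0.        , 319.823494  ],
       [  0.        , 565.78736352, 242.39576664],
       [  0.        ,   0.        ,   1.        ]]), 'T': array([[ 0.01905152,  0.98804635, -0.15297532,  0.38033842],
       [-0.99979942,  0.01788156, -0.00902035, -0.17313575],
       [-0.00617708,  0.15311649,  0.98818884,  1.17793654],
       [ 0.        ,  0.        ,  0.        ,  1.        ]])}
0.1 [ 0.28163601 -0.55740209  0.22202636] [-3.47225222e-04  8.51742666e-01 -5.23959916e-01 -5.62323861e-04]
```

View pics/scene0.png

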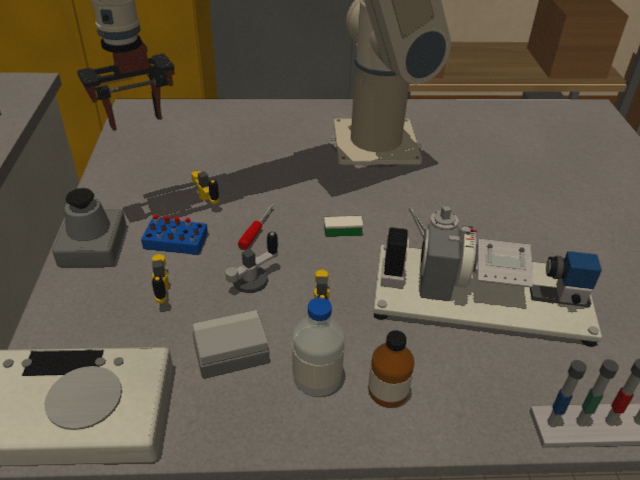

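View pics/top0.png

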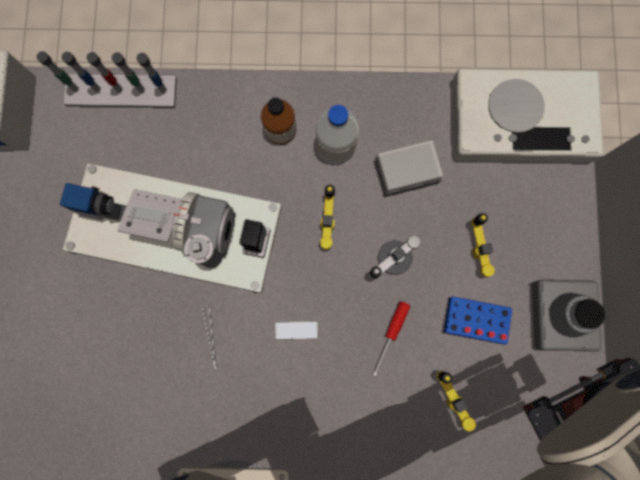

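The real crank is the grey one on the dark disc, at scene (250,265) and top (395,258). The yellow look-alikes are at top (328,217), (483,245) and (456,402), which is scene (321,285), (160,280) and (205,188). I'll check the choice in close crops.

```bash
python3 - <<'E'
import cv2,numpy as np
t=cv2.imread("pics/top0.png");s=cv2.imread("pics/scene0.png")
def crop(im,x,y,w,h,k,n):
    cv2.imwrite(n,cv2.resize(im[y:y+h,x:x+w],None,fx=k,fy=k,interpolation=cv2.INTER_CUBIC))
a=cv2.resize(t[218:298,355:435],None,fx=5,fy=5,interpolation=cv2.INTER_CUBIC)
b=cv2.resize(s[222:302,210:290],None,fx=5,fy=5,interpolation=cv2.INTER_CUBIC)
cv2.imwrite("pics/c1.png",np.hstack([a,b]))
a=cv2.resize(t[180:280,160:260],None,fx=4,fy=4,interpolation=cv2.INTER_CUBIC)
b=cv2.resize(s[190:290,400:500],None,fx=4,fy=4,interpolation=cv2.INTER_CUBIC)
cv2.imwrite("pics/c2.png",np.hstack([a,b]))
crop(t,50,150,240,150,3.3,"pics/c3.png")
E
```

```text
(no output)
```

View pics/c1.png

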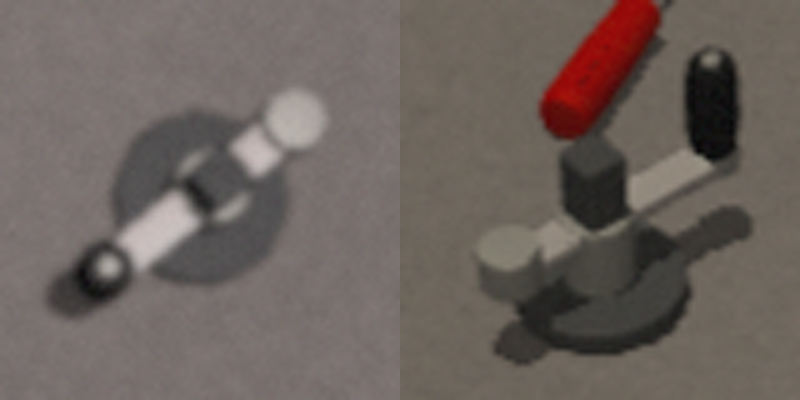

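View pics/c2.png

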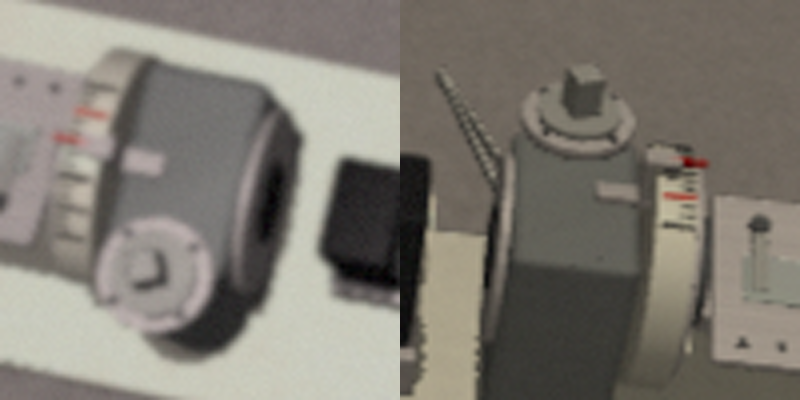

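View pics/c3.png

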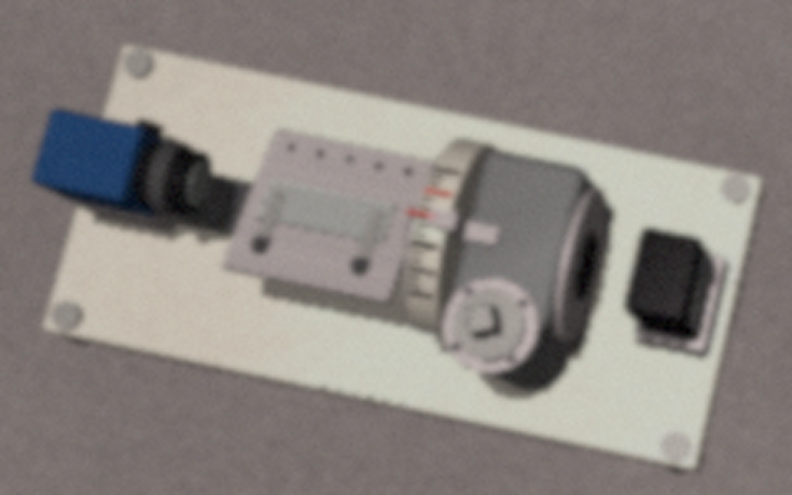

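```bash
cat > h.py <<'E'
import numpy as np,cv2
from station import *
from scipy.optimize import least_squares
CI={n:camera_info(n) for n in("scene","top")}
def proj(n,P):
    i=CI[n];T=np.array(i["T"]);K=np.array(i["intrinsics"])
    c=(np.atleast_2d(P)-T[:3,3])@T[:3,:3]; c=c*[1,-1,-1]
    q=c@K.T; return q[:,:2]/q[:,2:]
def back(n,u,v,z):
    i=CI[n];T=np.array(i["T"]);K=np.array(i["intrinsics"])
    d=np.linalg.inv(K)@[u,v,1]; d=T[:3,:3]@(d*[1,-1,-1]); o=T[:3,3]
    return o+d*(z-o[2])/d[2]
def tri(pix):  # dict name->(u,v)
    A=[];b=[]
    for n,(u,v) in pix.items():
        i=CI[n];T=np.array(i["T"]);K=np.array(i["intrinsics"])
        d=T[:3,:3]@((np.linalg.inv(K)@[u,v,1])*[1,-1,-1]);d/=np.linalg.norm(d)
        M=np.eye(3)-np.outer(d,d);A.append(M);b.append(M@T[:3,3])
    return np.linalg.lstsq(np.vstack(A),np.hstack(b),rcond=None)[0]
def crop(im,x,y,w,h,k,draw=()):
    o=cv2.resize(im[y:y+h,x:x+w],None,fx=k,fy=k,interpolation=cv2.INTER_CUBIC)
    # gridlines ticks every 5 px
    for X in range(x,x+w,5):
        p=int((X-x+.5)*k);cv2.line(o,(p,0),(p,6 if X%10 else 14),(0,255,255),1)
        if X%10==0: cv2.putText(o,str(X),(p+2,14),0,.38,(0,255,255),1)
    for Y in range(y,y+h,5):
        p=int((Y-y+.5)*k);cv2.line(o,(0,p),(6 if Y%10 else 14,p),(0,255,255),1)
        if Y%10==0: cv2.putText(o,str(Y),(15,p+4),0,.38,(0,255,255),1)
    for pts,col in draw:
        q=((np.asarray(pts)-[x,y]+.5)*k).astype(int).reshape(-1,1,2)
        cv2.polylines(o,[q],False,col,1,cv2.LINE_AA)
    return o
E
python3 - <<'E'
from h import *
t=cv2.imread("pics/top0.png");s=cv2.imread("pics/scene0.png")
cv2.imwrite("pics/d1.png",crop(t,366,230,60,54,13))
cv2.imwrite("pics/d2.png",crop(s,220,225,66,66,9))
cv2.imwrite("pics/d3.png",crop(t,178,222,44,44,13))
cv2.imwrite("pics/d4.png",crop(s,425,200,44,44,13))
E
```

```text
(no output)
```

View pics/d1.png

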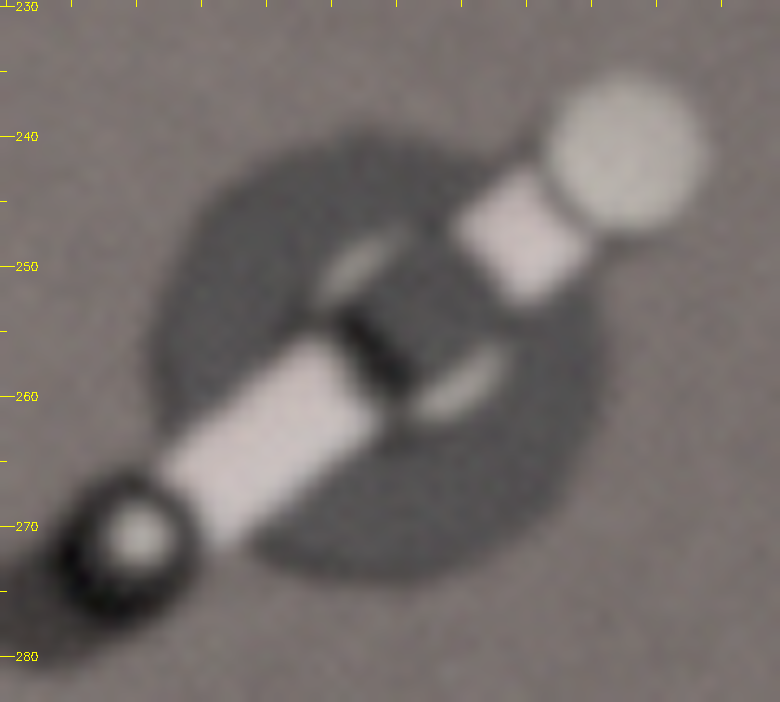

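View pics/d2.png

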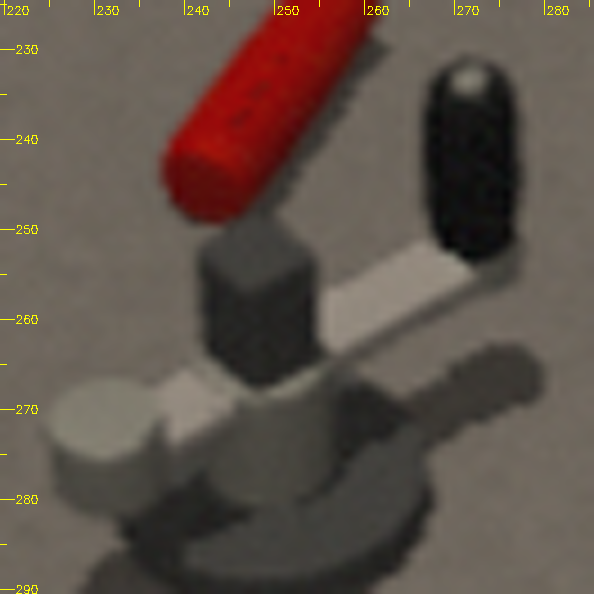

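View pics/d3.png

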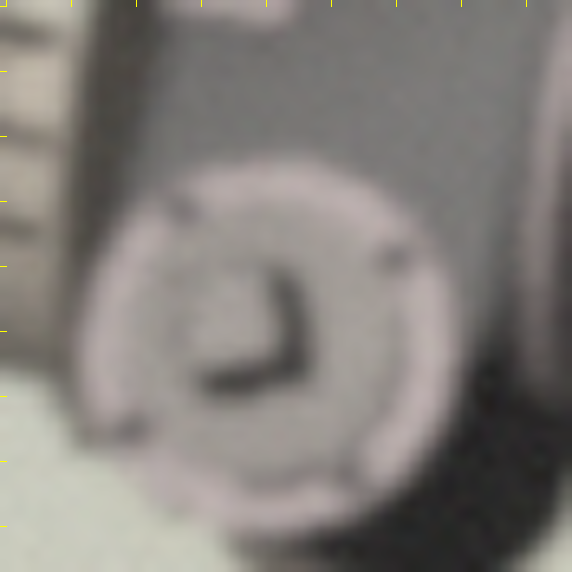

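View pics/d4.png

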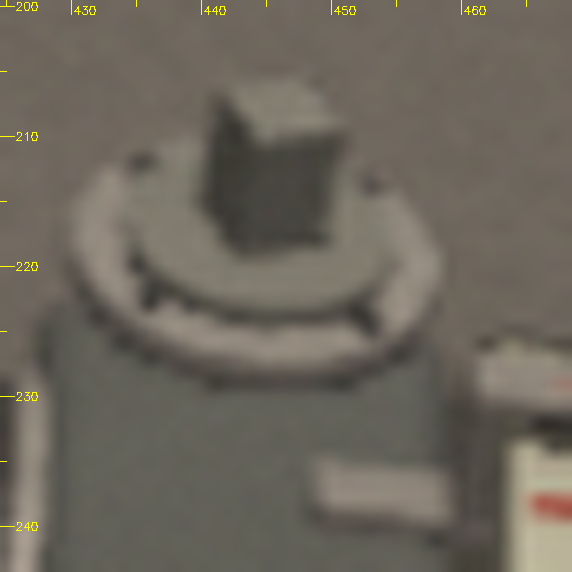

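```bash
python3 - <<'E'
from h import *
c3=lambda x,y:((x+.5)/3.3-.5+50,(y+.5)/3.3-.5+150)
d1=lambda x,y:((x+.5)/13-.5+366,(y+.5)/13-.5+230)
d2=lambda x,y:((x+.5)/9-.5+220,(y+.5)/9-.5+225)
d3=lambda x,y:((x+.5)/13-.5+178,(y+.5)/13-.5+222)
d4=lambda x,y:((x+.5)/13-.5+425,(y+.5)/13-.5+200)
loc=np.array([[.14,.305],[.14,-.115],[-.05,-.115],[-.05,.305]])
W=np.array([back("top",*c3(*p),.028)[:2] for p in[(125,43),(762,178),(693,468),(43,330)]])
def f(p):
    c,s=np.cos(p[2]),np.sin(p[2]);return (loc@np.array([[c,s],[-s,c]])+p[:2]-W).ravel()
r=least_squares(f,[.6,.2,0]);print("gonio",r.x,np.abs(r.fun).max(),np.degrees(r.x[2]))
print("shaft top",back("top",*d3(234,318),.177),"tri",tri({"top":d3(234,318),"scene":d4(277,110)}))
print("flange",back("top",*d3(267,342),.155))
print("sq corners",[back("top",*d3(*p),.177)[:2].round(4) for p in[(190,285),(268,268),(280,352),(198,372)]])
h=tri({"top":d1(140,540),"scene":d2(470,80)});print("handle",h, back("top",*d1(140,540),.091))
w=tri({"top":d1(628,153),"scene":d2(105,418)});print("cw",w)
print("boss scene",back("scene",*d2(258,255),.077)); print("disc",back("top",*d1(376,356),.012))
v=h-w;print("len",np.linalg.norm(v[:2]),"yaw",np.degrees(np.arctan2(v[1],v[0])),"centre",w+v*42/102)
E
```

```text
gonio [ 0.5243808   0.0590742  -0.19285999] 0.002045111767837393 -11.050063327946404
shaft top [0.52472854 0.05843147 0.177     ] tri [0.52505688 0.05973071 0.17588155]
flange [0.52457504 0.05869177 0.155     ]
sq corners [array([0.5292, 0.0647]), array([0.5318, 0.0541]), array([0.5201, 0.0518]), array([0.5171, 0.063 ])]
handle [ 0.4945768  -0.27189974  0.09188831] [ 0.49463168 -0.27315005  0.091     ]
cw [ 0.56023195 -0.35085233  0.05227472]
boss scene [ 0.53564054 -0.31659092  0.077     ]
disc [ 0.53312862 -0.31795525  0.012     ]
len 0.10268451715872814 yaw 129.7461297960539 centre [ 0.53319748 -0.31834244  0.0685862 ]
```

```bash
python3 - <<'E'
from h import *
t=cv2.imread("pics/top0.png");s=cv2.imread("pics/scene0.png")
def rect(c,z,hx,hy,yaw):
    y=np.radians(yaw);R=np.array([[np.cos(y),-np.sin(y)],[np.sin(y),np.cos(y)]])
    q=np.array([[1,1],[-1,1],[-1,-1],[1,-1],[1,1]])*[hx,hy]@R.T+c
    return np.c_[q,np.full(5,z)]
def circ(c,z,r):
    a=np.linspace(0,2*np.pi,60);return np.c_[c[0]+r*np.cos(a),c[1]+r*np.sin(a),np.full(60,z)]
S=[.5246,.0588];C=np.array([.5335,-.3178]);Y=129.7;u=np.array([np.cos(np.radians(Y)),np.sin(np.radians(Y))])
sh=[(circ(S,.155,.02),(0,255,0)),(rect(S,.155,.007,.007,12),(255,0,255)),(rect(S,.177,.0057,.0057,12),(0,0,255))]
cr=[(circ(C,.012,.036),(0,255,0)),(rect(C,.077,.01,.01,Y),(0,0,255)),(circ(C+.06*u,.091,.0085),(255,255,0)),(circ(C+.06*u,.046,.011),(255,255,0)),(rect(C,.046,.01,.01,Y),(0,0,255))]
D=lambda n,L:[(proj(n,p),c) for p,c in L]
a=crop(t,178,222,44,44,9,D("top",sh));b=crop(s,425,200,44,44,9,D("scene",sh))
cv2.imwrite("pics/e1.png",np.hstack([a,b]))
a=crop(t,366,228,60,60,6.6,D("top",cr));b=crop(s,222,228,60,60,6.6,D("scene",cr))
cv2.imwrite("pics/e2.png",np.hstack([a,b]))
E
```

```text
(no output)
```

View pics/e1.png

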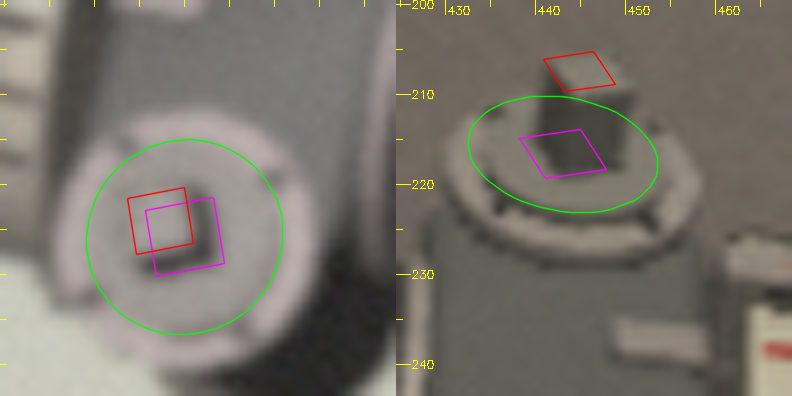

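View pics/e2.png

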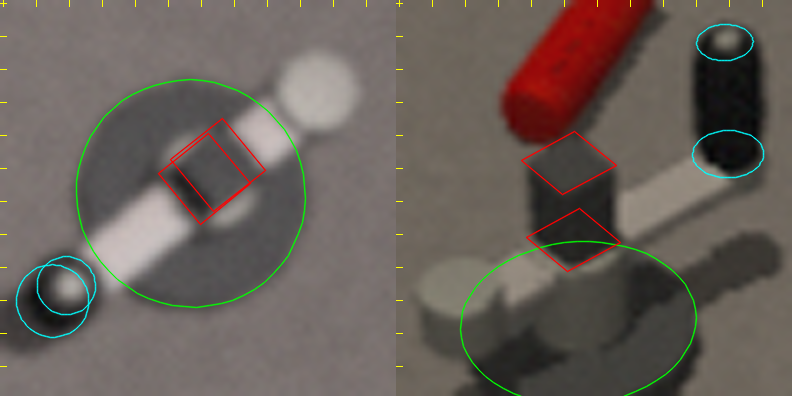

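```bash
cat >> h.py <<'E'
def quat(deg):  # tool down, tool x at world angle deg
    a=np.radians(deg)/2; return [0.0,float(np.cos(a)),float(np.sin(a)),0.0]
def st(m=""):
    print(m,"t%.2f"%get_time(),np.round(get_tcp_pos(),4),"F",np.round(get_ft_force(),1),"T",np.round(get_ft_torque(),2),"w%.3f"%get_grip_width(),"q",np.round(get_joint_pos(),2))
E
python3 - <<'E'
from h import *
print(inverse_kinematics([.5335,-.3178,.05],quat(39.7)),inverse_kinematics([.525,.0595,.25],quat(102)))
move_pose([.5335,-.3178,.13],quat(39.7)); st("above")
command_gripper(.6)
movel([.5335,-.3178,.05],v=.08,until_force=8); st("down")
command_gripper(0); st("grip")
cv2.imwrite("pics/f1.png",np.hstack([crop(read_camera("scene")[:,:,::-1],200,190,110,110,3.6),crop(read_camera("top")[:,:,::-1],340,200,110,110,3.6)]))
E
```

```text
[-5.56407863e-01  6.46460136e-01  1.72573198e+00 -4.44089210e-16
  7.69400535e-01 -1.24930358e+00] [ 9.03274160e-02  2.48292231e-01  1.81762537e+00 -4.44089210e-16
  1.07567505e+00 -1.68990842e+00]
above t1.45 [ 0.5333 -0.3185  0.1302] F [-0.3 -0.5  0.8] T [ 0.06 -0.11  0.02] w1.002 q [-0.56  0.53  1.7  -0.    0.91 -1.25]
down t3.32 [ 0.5339 -0.3181  0.0505] F [ 0.1 -0.4 -0.9] T [-0.02 -0.16 -0.  ] w0.600 q [-0.56  0.65  1.73  0.    0.77 -1.25]
grip t3.92 [ 0.5335 -0.3179  0.0501] F [-0.3  0.   0.6] T [ 0.02 -0.05  0.01] w0.228 q [-0.56  0.65  1.73 -0.    0.77 -1.25]
```

View pics/f1.png

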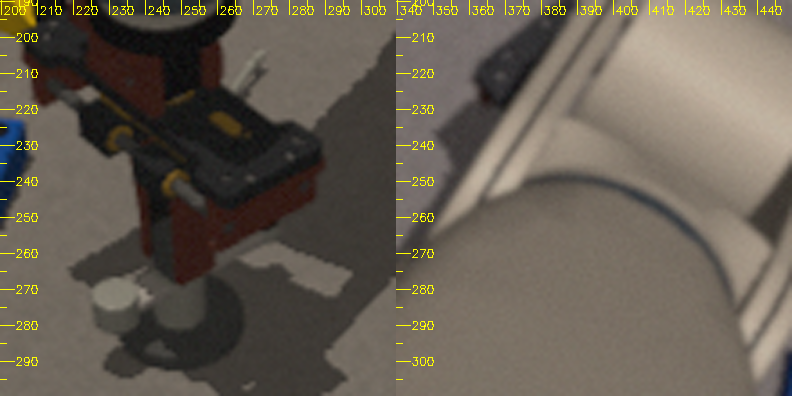

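The fingers hold the boss at 0.228 × 88 = 20 mm, which matches its size. Next I lift and carry.

```bash
python3 - <<'E'
from h import *
movel([.5335,-.3178,.27],v=.15); st("lift")
move_pose([.5246,.0592,.250],quat(102)); st("over"); 
wait(.3); st()
cv2.imwrite("pics/g1.png",np.hstack([crop(read_camera("scene")[:,:,::-1],400,160,100,100,4),crop(read_camera("top")[:,:,::-1],150,190,100,100,4)]))
E
```

```text
lift t5.64 [ 0.533  -0.3175  0.2689] F [ 0.2 -0.5 -2. ] T [ 0.02 -0.12 -0.01] w0.230 q [-0.56  0.37  1.6   0.    1.18 -1.25]
over t7.05 [0.525  0.0585 0.2501] F [ 0.1  0.3 -3.1] T [ 0.1  -0.13 -0.02] w0.228 q [ 0.09  0.25  1.82 -0.    1.08 -1.69]
 t7.35 [0.5248 0.0586 0.25  ] F [-0.4 -0.4 -1.5] T [ 0.05 -0.08  0.02] w0.229 q [ 0.09  0.25  1.82 -0.    1.08 -1.69]
```

View pics/g1.png

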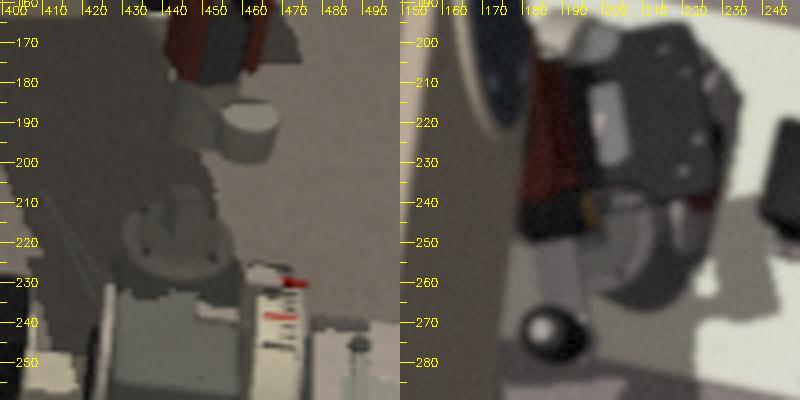

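```bash
python3 - <<'E'
from h import *
s=read_camera("scene")[:,:,::-1]; s=np.clip(s.astype(float)*1.6,0,255).astype(np.uint8)
cv2.imwrite("pics/g2.png",crop(s,422,165,56,60,10))
for S in ([.5246,.0592],[.5256,.0602]):
  print(proj("scene",[[*S,.177],[*S,.155],[*S,.212],[*S,.24]]).round(1))
E
```

```text
[[445.1 207.5]
 [443.3 216.6]
 [448.  192.5]
 [450.5 180.1]]
[[445.7 207.8]
 [443.9 216.9]
 [448.7 192.8]
 [451.1 180.4]]
```

View pics/g2.png

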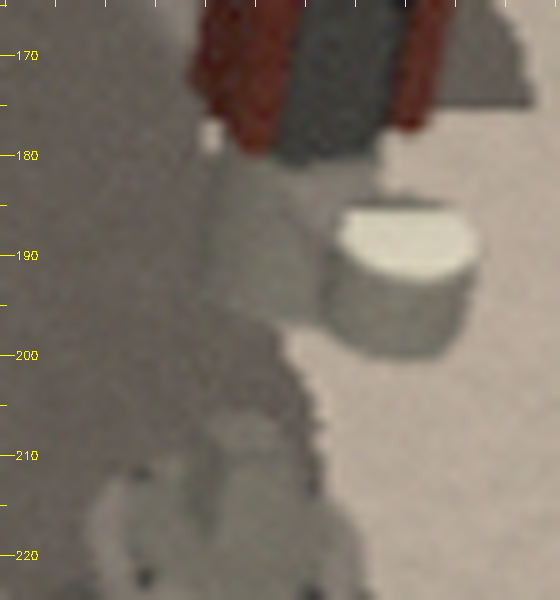

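```bash
python3 - <<'E'
from h import *
X,Y=.5247,.0588
movel([X,Y,.222],quat(102),v=.06); st("pre")
r=movel([X,Y,.1925],v=.02,until_force=7); st(f"hit {r}")
wait(.1);st()
E
```

```text
pre t8.12 [0.5247 0.0588 0.2218] F [ 0.5  0.5 -2.7] T [ 0.1  -0.11  0.04] w0.225 q [ 0.09  0.28  1.84  0.    1.02 -1.69]
hit True t9.50 [0.5247 0.0591 0.193 ] F [-0.7 -0.2  5.8] T [-0.03 -0.04  0.03] w0.226 q [ 0.09  0.32  1.87  0.    0.95 -1.69]
 t9.60 [0.5247 0.0591 0.193 ] F [ 0.1 -0.3  5.6] T [-0.02 -0.07 -0.02] w0.225 q [ 0.09  0.32  1.87  0.    0.95 -1.69]
```

```bash
python3 - <<'E'
from h import *
X,Y=.5247,.0589
command_gripper(.5); st("open")
movel([X,Y,.255],v=.12); st("up")
a=np.radians(192);hx,hy=X+.06*np.cos(a),Y+.06*np.sin(a)
movel([hx-.12,hy-.04,.28],v=.2)
wait(.05)
cv2.imwrite("pics/i1.png",np.hstack([crop(read_camera("scene")[:,:,::-1],400,160,100,100,4),crop(read_camera("top")[:,:,::-1],150,190,100,100,4)]));st()
E
```

```text
open t10.18 [0.5237 0.0595 0.192 ] F [ 0.5 -0.5  0.1] T [ 0.05 -0.09  0.01] w0.501 q [ 0.09  0.32  1.87  0.    0.95 -1.69]
up t10.86 [0.5243 0.0589 0.2546] F [ 0.1  0.7 -0.9] T [ 0.09 -0.13 -0.06] w0.495 q [ 0.09  0.24  1.81  0.    1.09 -1.69]
 t12.10 [0.3467 0.0066 0.2798] F [-0.   0.8 -0.5] T [ 0.03 -0.17 -0.  ] w0.501 q [-0.02 -0.1   2.12  0.    1.12 -1.8 ]
```

View pics/i1.png

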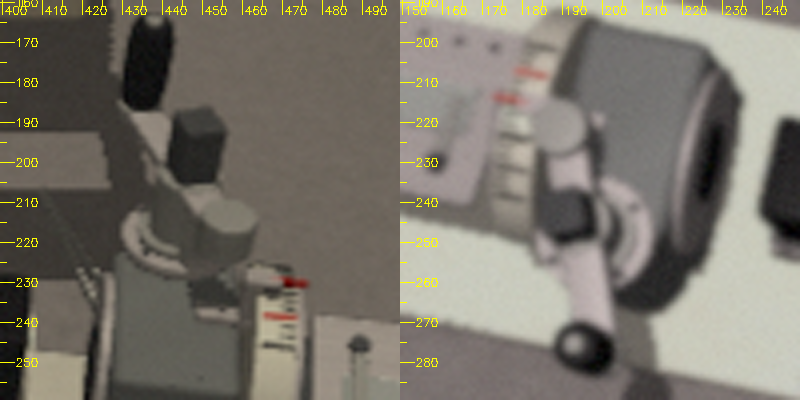

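```bash
python3 - <<'E'
from h import *
P=tri({"top":(195.6,275.8),"scene":(437.6,164.6)});b=back("top",195.6,275.8,.234)
print(P,b)
for p in(P,b): d=p[:2]-[.5247,.0589];print(np.hypot(*d),np.degrees(np.arctan2(d[1],d[0])))
d=back("top",189.5,222.2,.195);print(d)
E
```

```text
[0.46637996 0.04485458 0.2348626 ] [0.4660788 0.0424801 0.234    ]
0.05998750391712979 -166.45912277265634
0.06087740594841632 -164.35235196019485
[0.56450022 0.06721679 0.195     ]
```

```bash
cat >> h.py <<'E'
def wind(a0,a1,c,z,R=.06,step=15,v=.06,lim=25):
    n=max(1,int(np.ceil(abs(a1-a0)/step)));F=[]
    for a in np.linspace(a0,a1,n+1)[1:]:
        r=np.radians(a);movel([c[0]+R*np.cos(r),c[1]+R*np.sin(r),z],v=v)
        f=np.array(get_ft_force());u=np.array([np.cos(r),np.sin(r)]);
        F.append([a,f[:2]@u,f[0]*u[1]-f[1]*u[0],f[2],f[0],f[1]])   # radial out, clockwise-tangential
        if np.hypot(*f[:2])>lim or abs(f[2])>lim: print("LIMIT");break
    return np.array(F)
E
python3 - <<'E'
from h import *
c=np.array([.5247,.0589]);a=np.radians(193);h=c+.06*np.array([np.cos(a),np.sin(a)])
move_pose([*h,.262],quat(102)); st()
r=movel([*h,.197],v=.08,until_force=8);st(f"down {r}")
command_gripper(0);st("grip")
F=wind(193,103,c,.197);print(F.round(1));st()
E
```

```text
t12.68 [0.466  0.0457 0.261 ] F [0.3 0.5 0.2] T [ 0.07 -0.11 -0.01] w0.500 q [ 0.07  0.14  1.93 -0.    1.08 -1.71]
down False t13.63 [0.4666 0.0454 0.1974] F [-0.2  0.9 -0.6] T [ 0.05 -0.13 -0.  ] w0.496 q [ 0.07  0.23  1.99  0.    0.92 -1.71]
grip t14.12 [0.4663 0.0454 0.1972] F [-0.4  0.3  2. ] T [ 0.15 -0.08  0.01] w0.248 q [ 0.07  0.23  1.99  0.    0.92 -1.71]
[[ 1.78e+02  1.90e+00 -8.00e-01  4.20e+00 -1.90e+00 -7.00e-01]
 [ 1.63e+02  3.20e+00 -0.00e+00  5.50e+00 -3.00e+00  9.00e-01]
 [ 1.48e+02  4.40e+00  7.00e-01  5.50e+00 -3.40e+00  2.90e+00]
 [ 1.33e+02  5.00e+00  7.00e-01  5.30e+00 -2.90e+00  4.10e+00]
 [ 1.18e+02  4.80e+00  2.00e-01  4.70e+00 -2.10e+00  4.30e+00]
 [ 1.03e+02  4.30e+00  1.00e-01  5.40e+00 -9.00e-01  4.20e+00]]
 t16.57 [0.5116 0.1178 0.1972] F [-0.9  4.2  5.4] T [ 0.93  0.06 -0.03] w0.245 q [ 0.2   0.31  1.87  0.    0.96 -1.58]
```

```bash
python3 - <<'E'
from h import *
c=np.array([.5247,.0589])
F=wind(103,-167,c,.197,v=.09);print(F[::2].round(1),abs(F[:,1:]).max(0));st()
cv2.imwrite("pics/j1.png",crop(read_camera("scene")[:,:,::-1],380,140,130,130,4.5));
E
```

```text
[[  88.     6.     1.     4.     1.2    6. ]
 [  58.     4.8    0.8    3.5    3.3    3.7]
 [  28.     4.1    0.3    4.1    3.8    1.7]
 [  -2.     3.4    1.1    5.     3.3   -1.2]
 [ -32.     3.     0.8    6.7    2.2   -2.3]
 [ -62.     1.     1.4    7.6   -0.8   -1.5]
 [ -92.    -2.8    0.5    5.2   -0.5    2.8]
 [-122.    -4.4    0.5    2.9    2.     4. ]
 [-152.    -4.5   -0.2    1.1    4.1    1.9]] [6.01886314 2.38599556 7.59007947 5.37977326 5.98164162]
 t22.42 [0.4655 0.0463 0.1969] F [5.4 1.8 0.7] T [ 0.37 -1.19  0.03] w0.244 q [ 0.07  0.23  1.99 -0.    0.92 -1.71]
```

View pics/j1.png

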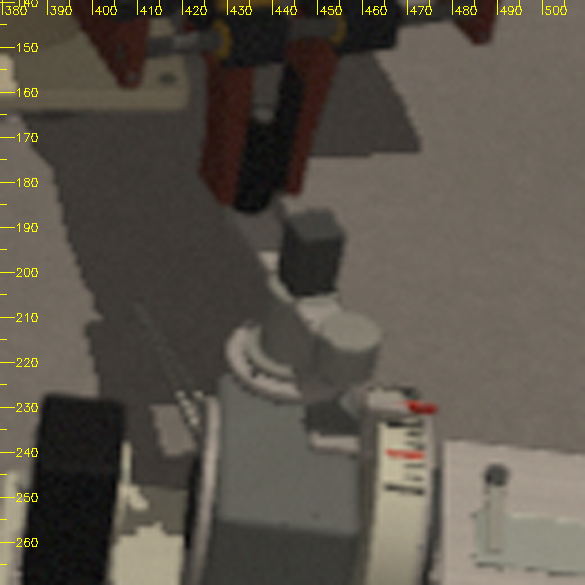

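One turn is done. The crank is still home, and the red zero line has moved down on the drum from row 238 to 240.

```bash
python3 - <<'E'
from h import *
c=np.array([.5247,.0589])
F=wind(-167,-887,c,.197,v=.1,step=16);print(abs(F[:,1:]).max(0),F[-1]);st()
F=wind(-887,-1140,c,.197,v=.1,step=16);print(abs(F[:,1:]).max(0),F[-1]);st()
cv2.imwrite("pics/k1.png",np.hstack([crop(read_camera("scene")[:,:,::-1],420,190,90,90,4.4),crop(read_camera("top")[:,:,::-1],130,170,90,90,4.4)]))
E
```

```text
[5.66650893 1.74728365 7.91682555 5.65684907 5.34475071] [-887.           -1.21680939    1.24649495    3.76696643    0.90522229
    1.48826992]
 t36.72 [0.4659 0.0456 0.1969] F [0.9 1.5 3.8] T [ 0.3  -0.51 -0.05] w0.245 q [ 0.07  0.23  1.99  0.    0.92 -1.71]
[5.60857288 2.43896961 6.9641122  3.95328681 6.03673745] [-1.14000000e+03  1.05613565e+00  1.06988180e+00  6.89766232e+00
 -3.98476994e-01 -1.44958121e+00]
 t41.78 [0.5529 0.0062 0.1969] F [-0.4 -1.4  6.9] T [0.09 0.   0.03] w0.246 q [-0.01  0.35  1.81 -0.    0.98 -1.79]
```

View pics/k1.png

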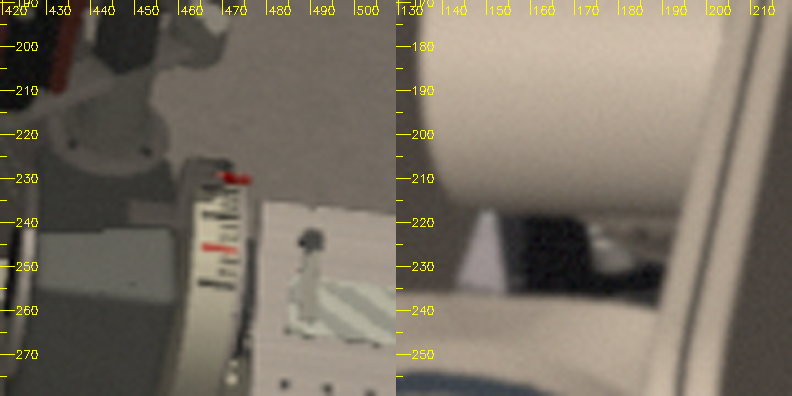

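```bash
python3 - <<'E'
from h import *
s0=cv2.imread("pics/scene0.png");s1=read_camera("scene")[:,:,::-1].copy()
g=np.radians(-11.05);R=np.array([[np.cos(g),-np.sin(g)],[np.sin(g),np.cos(g)]])
def pt(th,y,r=.058):
    th=np.radians(th);p=R@[.05+r*np.sin(th),y]+[.5247,.0589];return [*p,.105+r*np.cos(th)]
ys=[.046,.06]
print([proj("scene",pt(0,y)).round(1) for y in(.03,.04,.05,.06)])
D=[(proj("scene",[pt(a,.040),pt(a,.060)]),(255,255,0) if a%15 else (0,255,0)) for a in(0,5,10,15,20,25,30,35)]
cv2.imwrite("pics/l1.png",np.hstack([crop(s0,450,215,45,55,8.5),crop(s1,450,215,45,55,8.5)]))
cv2.imwrite("pics/l2.png",np.hstack([crop(s0,450,215,45,55,8.5,D),crop(s1,450,215,45,55,8.5,D)]))
E
```

```text
[array([[460.3, 231.5]]), array([[465.8, 232.2]]), array([[471.3, 232.8]]), array([[476.9, 233.4]])]
```

View pics/l1.png

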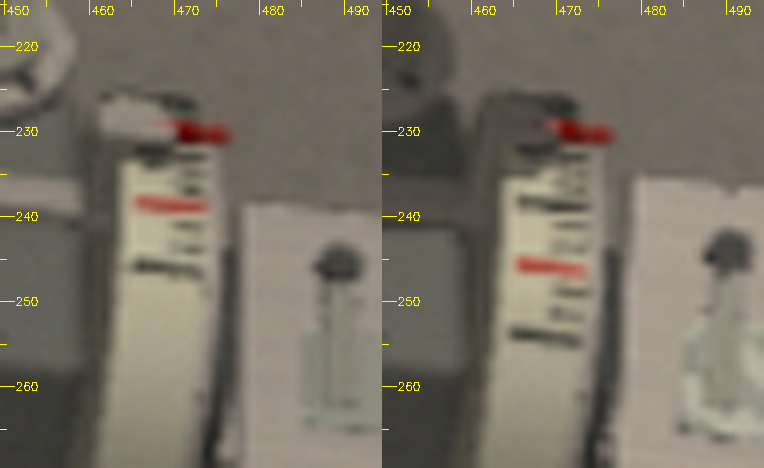

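View pics/l2.png

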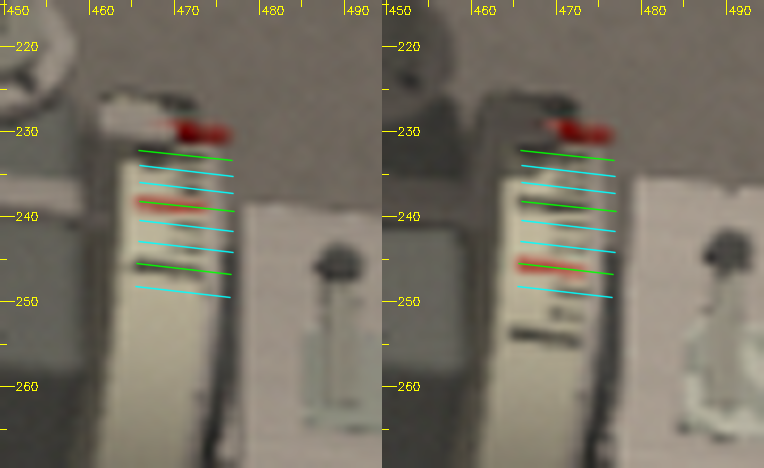

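The drum has moved one division: the red zero line is now at row 246, where the next long line was, and the model puts it at 30°. I'll finish the last few degrees, then release and check.

```bash
python3 - <<'E'
from h import *
c=np.array([.5247,.0589])
F=wind(-1140,-1155,c,.197,v=.05);print(F[-1].round(1));st()
command_gripper(.45);st("open")
p=c+.06*np.array([np.cos(np.radians(-1155)),np.sin(np.radians(-1155))])
movel([*p,.262],v=.1);st("up")
movel([.40,-.12,.30],v=.2);wait(.2);st()
s=read_camera("scene")[:,:,::-1].copy();t=read_camera("top")[:,:,::-1].copy()
cv2.imwrite("pics/m_s.png",s);cv2.imwrite("pics/m_t.png",t)
cv2.imwrite("pics/m1.png",np.hstack([crop(s,410,160,90,110,4.4),crop(t,150,190,90,110,4.4)]))
E
```

```text
[-1.155e+03 -3.000e-01 -7.000e-01  7.300e+00  6.000e-01  5.000e-01]
 t42.40 [0.5384 0.0007 0.1968] F [0.6 0.5 7.3] T [ 0.5  -0.11  0.1 ] w0.245 q [-0.02  0.33  1.84 -0.    0.97 -1.8 ]
open t42.90 [0.5399 0.0009 0.1967] F [ 0.1 -0.4  0.3] T [ 0.1  -0.08  0.04] w0.451 q [-0.02  0.33  1.84 -0.    0.97 -1.8 ]
up t43.70 [0.5398 0.001  0.2616] F [ 0.2  0.1 -0.5] T [ 0.03 -0.14 -0.03] w0.451 q [-0.02  0.25  1.78  0.    1.11 -1.8 ]
 t44.99 [ 0.4004 -0.1195  0.2997] F [-0.1  0.7 -0.2] T [ 0.09 -0.11 -0.01] w0.448 q [-0.32  0.01  1.98  0.    1.16 -2.1 ]
```

View pics/m1.png

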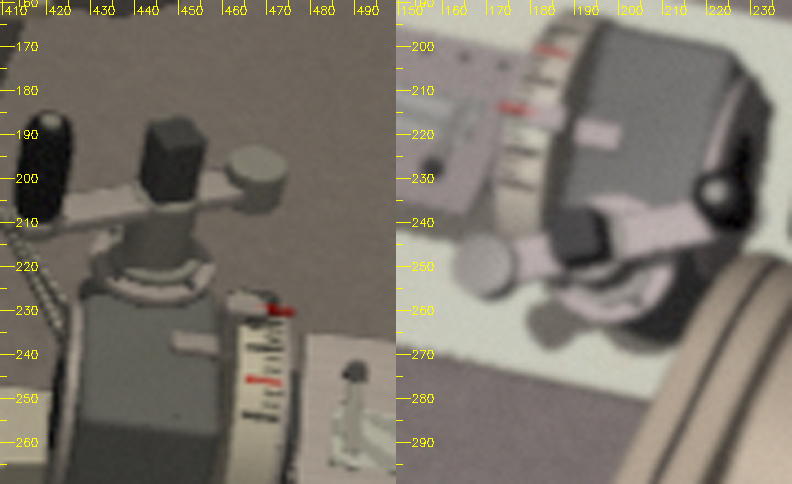

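View pics/m_t.png

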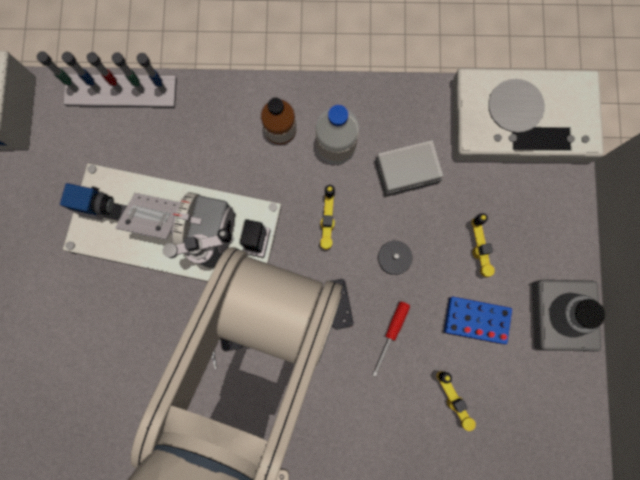

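```bash
python3 - <<'E'
from h import *
g=np.radians(-11.05);R=np.array([[np.cos(g),-np.sin(g)],[np.sin(g),np.cos(g)]])
def pt(th,y,r=.058):
    th=np.radians(th);p=R@[.05+r*np.sin(th),y]+[.5247,.0589];return [*p,.105+r*np.cos(th)]
def cent(f,x0,x1,y0,y1):
    im=cv2.imread(f).astype(float)[y0:y1,x0:x1];w=np.clip(im[:,:,2]-im[:,:,1]-25,0,None)
    yy,xx=np.mgrid[y0:y1,x0:x1];return (xx*w).sum()/w.sum(),(yy*w).sum()/w.sum()
from scipy.optimize import least_squares
for n,a,b,boxa,boxb in[("scene","pics/scene0.png","pics/m_s.png",(462,476,235,243),(462,476,241,250)),("top","pics/top0.png","pics/m_t.png",(176,190,202,212),(176,192,195,207))]:
    for f,bx in((a,boxa),(b,boxb)):
        c=np.array(cent(f,*bx));r=least_squares(lambda p:proj(n,pt(p[0],p[1]/1000))[0]-c,[20,50]);print(n,c.round(2),r.x.round(2))
print(tri({"top":(150+(715-396)/4.4-.5,190+190/4.4-.5),"scene":(410+50/4.4-.5,160+120/4.4-.5)}))
E
```

```text
scene [469.48 238.62] [15.1  46.42]
scene [469.19 246.  ] [30.15 46.43]
top [182.12 207.83] [15.39 45.07]
top [184.74 201.22] [30.58 45.18]
[0.53983432 0.00176967 0.23624106]
```

```bash
python3 -c "
from station import *
print(get_time(),get_qvel());job_done()"
```

```text
45.0917 [-3.02045540e-03 -4.13777256e-04  2.92288325e-04 -1.95555795e-03
  1.41138639e-05 -1.65567409e-03]
the job is handed in; nothing more can be done
```

I took the grey crank off its peg and seated it on the worm shaft. Its flats matched on the first 7 N feel, with no search needed. I then wound it by its handle about 3.75 turns clockwise, let go, backed away and handed the job in at about 45 s.

- **Tilt:** my model of the drum lines puts the stage at 30.2° from the scene camera and 30.6° from the top camera. It was 15.1° and 15.4° at the start, so it moved about 15.1°. The cameras differ by about 0.4°, but both are within the 1° limit.
- **Crank home:** the tool stopped at the home height when seating. The handle top measured 235 mm high after seating and 236 mm at the end, against 234 mm expected, so it is home to within picture accuracy. The final pictures show it upright and released.
- **Forces:** the highest force I read while winding was about 8 N at the wrist, sampled at each step. I saw no sign of contact with the tilting stage.
- **Bench:** the last top picture shows the other things where they were, except the tweezers, which the arm mostly hides. The arm did not go down near them.

No check failed.

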